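# Pile an order on the parcel scale

### The arm

A 6-joint arm with a two-finger parallel gripper is mounted at the origin on the work surface. World frame = base frame: x ahead of the robot, y to its left, z up, the work surface at z = 0. Lengths are in m, angles in degrees, forces in N, time in s.
With the tool pointing down it reaches from about 0.375 to 0.975 m from the base axis. Payload 3.8 kg.
Tool frame: the origin (TCP) lies on the centre line of the jaws, within the pads' length; the fingertips stand 25 mm ahead of it and the grasp point (between the pads) lies 6 mm ahead of it; x points along the fingers, y is the direction in which the jaws open and shut, and the axes are right-handed (so a half turn about x gives the same grasp; the last joint's range is limited). The gripper opens to 88 mm and grips with 3 to 60 N. Pads are 18 mm wide; open, the fingers measure 123 mm over their backs; the gripper's body (75 mm by 187 mm) begins 45 mm behind the grasp point.
Start: joints at [62.745, 15.12, 91.902, -0, 72.978, -2.114], TCP at [0.287, 0.611, 0.264] pointing down, gripper open.
Joint ranges: [-150.88, 150.88], [-54.13, 125.18], [17.81, 147.31], [-75.09, 255.09], [0, 152.58], [-146.25, 146.25]. Speed limits (degrees/s): [147.25, 147.25, 180, 180, 180, 180].

### API

Orientations are given as [roll, pitch, yaw] about the fixed x, y, z axes, in that order (R = Rz(yaw) Ry(pitch) Rx(roll)).
In Python, from workcell import manip gives the robot as it stands.
- The arm moves only by the tool play_rows, never from a script. Its argument "targets" is a list of rows, each a list of 3 entries, a list of its own where there are three numbers: the closure, from 0 (fully open) to 1 (shut), then the shift along the tool's x, y, z in units of 30 cm (1.0 is 30 cm), then the turn about the tool's x in units of 45 degrees (1.0 is 45 degrees). A call has 1 to 12 rows; each row shifts and turns the commanded pose from where the row before left it, along the tool's axes as they then stand; what a row does not reach is not made up. A row lasts 1/12 s, in which the tool goes at most 41.7 mm and 7.16 degrees, less where a joint would pass 70% of its speed; a pose out of reach is approached as far as the arm can. A call with a number of a shift or a turn outside -1 to 1 is refused whole. A call with a gripper value outside its range is refused whole. The fingers move at their own pace and stop on an object; "squeeze" is the grip in N (left out, the last holds). Time passes only in rows, so rows that do not move let the fingers close. It gives the time, the measured TCP pose, the force and the opening at its end, in the units of the state.
- manip.get_obs(): the state, without advancing time (a new reading comes with each control period).
- manip.read_camera(name): name is "side" or "top" or "wrist"; returns a dict with "img" (420x560x3 uint8, red, green, blue), "range_z" (420x560 float32, m along the optical axis (not along the pixel's ray), 0 where there is no reading), "vertical_fov" (degrees; the focal length in pixels is half the picture's height over the tangent of half this angle, whatever the lens; pixels are square), "cx", "cy" (the principal point, pixels), "extrinsics" (4x4, takes a point from camera to world coordinates); the wrist camera has in their place "T_tool_cam" (4x4, takes a point from camera to tool coordinates, whose origin is the TCP and whose axes are the tool frame's). Camera axes: x right, y down, z forward; pixel columns grow to the right and rows downward; lengths in m; the calibration is good to about 2 mm. A picture is of the moment at which its call begins: read the wrist's pose just before it.
- manip.sign_off(): hands the job in, once; it reports no verdict.
Trained networks look in a picture, given as the dict that the camera call returned (one of the last four; its "shot" number tells which), for a name from the list of things; names that differ only in an ending like _2 or _b are one class to them, and where a whole thing is asked for, a point or a joint stands for the part that bears it (a point fixed in the world has none). Each returns a list of dicts, best first, with "confidence" (0 to 1); they miss things now and then, are a little off and sometimes report something else, mostly with a low value. They report only what shows in the picture. A call takes as long as a camera call. They do not tell look-alikes from the thing itself.
- manip.find_in(picture, label): "extent" ([centre column, centre row, width, height] in pixels, round what is visible of it).
- manip.silhouettes(picture, label): "region" (420x560 bool, what is visible of it) and "extent" ([centre column, centre row, width, height] in pixels, round what is visible of it).
The state is a dict: "time_s": time; "joint_positions": joint angles; "qd": joint speeds; "effort": joint torques, N m; "eef_pos": TCP position; "ee_rot": TCP orientation; "contact_force": force on the tool from outside, world axes, zero at the start; "torque": the same for the moment, N m; "opening": finger opening in m.
Only numpy, scipy, OpenCV 4.12 (cv2) and the standard library are available. Lean on these libraries where they do the work, as an engineer would, in place of code of your own. Each camera call takes 0.05 s, during which the arm holds its last target. There are 200 camera calls.

### The job

The order has to be weighed in one go: tip the tall carton over onto its back so that it lies flat on the platform of the parcel scale, then set the cast bracket on its foot in the middle of the carton. Last, find how the bell crank rests level and steady on the bracket's three raised pads, and leave it there. Set the castings down gently and leave the other things on the desk where they are.

Things in the scene. Friction and masses are not known exactly. Their poses are not given: they have to be found in the camera images.
- scale: parcel scale, fixed on the desk: flat steel platform 200 mm (its x) by 150 (its y), top 20 mm above the desk; a display console, 15 mm high, lies along its -x side from 102 to 158 mm out. The carton stands at its -y side. Origin on the desk under the platform's centre, z up.
- carton: brown cardboard carton, full, rigid, 58 (its x) by 90 (y) by 185 mm (z), 0.3 to 0.65 kg. Starts upright on the desk, its back (+x face) 2 to 6 mm from the scale's -y edge, which blocks its foot; front (-x face, paper panel) away from the scale. Pushed at the top towards the scale's +y it falls by itself beyond about 20 degrees. Origin at the centre of its foot, z along its height.
- carton_mid (a point): centre of the carton's volume; axes as the carton's. With the carton lying on its back on the scale this is 49 mm above the desk and the carton's upper face 78 mm.
- bracket: raw cast aluminium bracket, 0.2 to 0.3 kg, lying on its foot: a plate 10 mm thick, 50 wide (its y; straight sides from x = -55 to 36), 113 long (x = -55, the heel, to 58, the round nose). An upright flange 52 high, 10 thick, 50 wide crosses the heel (x = -55 to -45). Three round pads stand on the foot (see bracket_pads). Origin under the foot at mid-width, z up; balances at x = -11.
- bracket_pads (a point): point above the bracket's origin, level with the flat tops of its three pads, 32 mm over the underside; axes as the bracket's. The pads are 18 mm across, at (x, y) = (-28, 14), (-22, -15) and (40, 0) mm; a lower rib, 24 mm high, runs between them.
- crank: raw aluminium bell crank, an uneven L-shaped lever, flat underside on the desk, 0.12 to 0.22 kg: hub at one corner, long leg along its x, 20 mm wide, 12 high, bare (to grip across) from x = -16 to 20; short leg, 18 wide, 10 high, from the hub along about +y to a small eye (21 across, 12 high) at (-38, 40). Origin on the underside, z up; balances over (0, 4).
- crank_hub (a point): centre of the crank's round hub (34 mm across, 20 high), on the underside, at x = -34 mm of the crank; axes as the crank's
- crank_eye (a point): centre of the heavy round eye at the end of the crank's long leg (30 mm across, 26 high), on the underside, at x = +36 mm of the crank; axes as the crank's
- tape: brown packing-tape roll lying flat, 100 mm across, 48 high; origin under its centre. Not part of the job.
- stapler: black stapler 145 x 36 x 49; origin under its middle. Not part of the job.
- cup: white paper drinking cup, 84 mm across the rim, 115 high; origin under its centre. Not part of the job.
- plug0: black harness plug 60 x 34 x 28; origin under its middle. Not part of the job.
- plug1: a second black harness plug like the first; origin under its middle. Not part of the job.
- calc: grey desk calculator 150 x 90 x 14; origin under its middle. Not part of the job.
Things that resemble listed ones, but are neither listed nor needed, are in the scene too. What is shaped like the bracket but turquoise is not meant.

How it is judged (in metres and radians):
On the way, in this order (a step that is already met when the one before it is completed fails the run):
1. the carton lies on its back, flat on the scale's platform (angle between carton's own x axis and vertical above 3.04 rad and z of carton_mid in the frame of scale between 0.043 and 0.055 m and horizontal distance between carton_mid and scale below 0.06 m), for 0.2 s.
2. the bracket stands on its foot on the middle of the carton, let go (all of step 1 and angle between bracket's own z axis and vertical below 0.1 rad and z of bracket in the frame of scale between 0.072 and 0.084 m and horizontal distance between bracket and carton_mid below 0.045 m and contact force between bracket and the fingers below 0.1 N), for 0.2 s.
At the end, for the whole second after the job is handed in: Carton on its back on the platform (6 deg, centre within 60 mm of the platform's); bracket on its foot on the carton's upper face (6 deg, within 45 mm of the carton's centre); crank on the pads (5 mm of pad height, level to 5 deg, origins within 45 mm); all three at rest (all of step 1 and angle between bracket's own z axis and vertical below 0.1 rad and z of bracket in the frame of scale between 0.072 and 0.084 m and horizontal distance between bracket and carton_mid below 0.045 m and angle between crank's own z axis and vertical below 0.09 rad and z of crank in the frame of bracket between 0.027 and 0.037 m and horizontal distance between crank and bracket below 0.045 m and linear speed of each of carton, bracket, crank below 0.01 m/s); the robot touches nothing.
It fails at once if another thing on the desk is moved by more than 30 mm (distance of any of tape, stapler, cup, plug0, plug1, calc from where it was at the start of the episode above 0.03 m).
It fails at once if a casting is let fall (faster than 0.5 m/s with no finger on it, a drop of about 13 mm) ((linear speed of bracket above 0.5 m/s and contact force between bracket and the fingers below 0.01 N) or (linear speed of crank above 0.5 m/s and contact force between crank and the fingers below 0.01 N)).
It fails at once if a casting is pressed hard (over 80 N) onto what it is set on (contact force between any of bracket, crank and carton above 80 N or contact force between crank and bracket above 80 N).
It also fails if it takes over 72 s, if anything falls off the work surface, if the arm or the gripper's body presses on something with over 40 N, if the wrist force passes 120 N, or if a joint passes its speed limit or range.

## Working session

There is one attempt and no reset: what is moved stays moved. The work goes in short steps, Python scripts to look and compute and a tool call to move; the robot and the scene stay as the last step left them, time stands still between calls to the robot, and variables do not carry over. Pictures are saved under pics/ and viewed, on a budget of 10 in all, crops included, one or two more only if the job needs it, and the job is handed in when it is done.

Besides the shell and the picture viewer there is one more tool, called after ">>>" as name(argument=value, ...) on one line, values as JSON. play_rows: Moves the arm, as the interface text tells. Shifts and turns lie within -1 to 1; 1 stands for 30 cm of shift or 45 degrees of turn. Its arguments: {"type":"object","properties":{"targets":{"type":"array"},"squeeze":{"type":"number"}},"required":["targets"]}

```bash
mkdir -p pics
cat > h.py <<'E'
from workcell import manip
import numpy as np, cv2
from scipy.spatial.transform import Rotation as R
np.set_printoptions(precision=4,suppress=True)
def Tt(o=None):
    o=o or manip.get_obs(); T=np.eye(4); T[:3,:3]=R.from_euler('xyz',o['ee_rot'],degrees=True).as_matrix(); T[:3,3]=o['eef_pos']; return T
def cam(n):
    T=Tt() if n=='wrist' else None
    p=manip.read_camera(n); p['T']=T@p['T_tool_cam'] if n=='wrist' else np.array(p['extrinsics']); return p
def cloud(p):
    f=210/np.tan(np.radians(p['vertical_fov'])/2); z=p['range_z']
    v,u=np.mgrid[:420,:560]
    c=np.stack([(u-p['cx'])*z/f,(v-p['cy'])*z/f,z],-1)
    w=c@p['T'][:3,:3].T+p['T'][:3,3]; w[z==0]=np.nan; return w
def save(p,n): cv2.imwrite(n,cv2.cvtColor(p['img'],cv2.COLOR_RGB2BGR))
E
python3 - <<'E'
from h import *
o=manip.get_obs(); print(o)
a=cam('top'); b=cam('side')
for p,n in((a,'top'),(b,'side')):
    save(p,f'pics/{n}1.png'); w=cloud(p); np.save(f'{n}1.npy',w)
    print(n,p['vertical_fov'],p['T'])
    for l in ['scale','carton','bracket','crank','tape','stapler','cup','plug0','calc']:
        for d in manip.silhouettes(p,l)[:3]:
            q=w[d['region']]; print(l,round(d['confidence'],2),np.round(d['extent']),np.nanmedian(q,0),np.nanmax(q[:,2]))
E
python3 -c "
import cv2,numpy as np
cv2.imwrite('pics/both1.png',cv2.resize(np.vstack([cv2.imread('pics/top1.png'),cv2.imread('pics/side1.png')]),None,fx=.71,fy=.71,interpolation=cv2.INTER_AREA))"
```

```text
{'time_s': 0.0, 'joint_positions': array([62.7455, 15.1667, 91.9777,  0.0001, 72.9766, -2.114 ]), 'qd': array([ 0.0312, -0.0342,  0.008 , -0.0798,  0.0048, -0.0839]), 'effort': array([ -0.0004, -50.2133, -35.6872,   0.0728,   0.0298,  -0.0002]), 'eef_pos': array([0.2865, 0.6105, 0.2625]), 'ee_rot': array([ -92.1755,   89.879 , -117.3161]), 'contact_force': array([ 0.6936, -0.9127, -0.0979]), 'torque': array([ 0.0333,  0.0091, -0.0022]), 'opening': 0.08833623344166788}
top 51.493051306683725 [[ 0.017  -0.9823  0.1864  0.2394]
 [-0.9998 -0.0154  0.0097  0.045 ]
 [-0.0066 -0.1865 -0.9824  1.5791]
 [ 0.      0.      0.      1.    ]]
scale 0.66 [300. 205.  48.  79.] [0.5346 0.0058 0.0189] 0.03063906212052636
scale 0.24 [328. 184.  27.  37.] [ 0.585  -0.0857  0.1828] 0.19618896153046017
carton 0.81 [330. 182.  24.  35.] [ 0.5855 -0.0874  0.1824] 0.19618896153046017
bracket 0.76 [227. 223.  25.  27.] [0.4654 0.2654 0.0117] 0.05961238987163209
bracket 0.68 [214. 267.  25.  28.] [0.3015 0.3084 0.0123] 0.05651860032199374
bracket 0.66 [350. 256.  35.  15.] [ 0.3491 -0.1802  0.0133] 0.058588024
[... 1343 characters left out ...]
acket 0.65 [217. 202.  32.  32.] [0.3385 0.144  0.0154] 0.05505766248210475
crank 0.73 [264. 361.  28.  45.] [ 0.4739 -0.3644  0.0152] 0.029006064586172275
tape 0.75 [294. 161.  28.  28.] [0.5934 0.3248 0.0313] 0.05276003101581683
stapler 0.94 [345. 317.  16.  60.] [ 0.6836 -0.2802  0.0458] 0.05179747124514211
cup 0.71 [239. 122.  24.  37.] [0.3968 0.4917 0.0792] 0.11663390430252674
plug0 0.66 [344. 252.  19.  15.] [ 0.7219 -0.0627  0.0186] 0.031034487518734943
plug0 0.61 [341. 211.  20.  22.] [0.7257 0.0964 0.0182] 0.029149003398665663
calc 0.57 [219. 394.  74.  50.] [ 0.3698 -0.4582  0.0111] 0.018861599072831803
calc 0.35 [262. 362.  29.  44.] [ 0.4734 -0.3648  0.0125] 0.029006064586172275
```

View pics/both1.png

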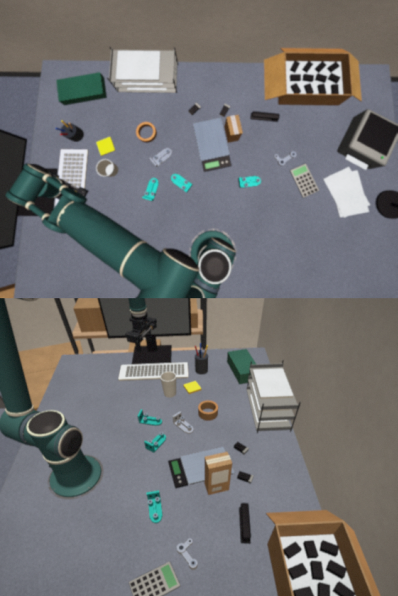

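Run:
```python
from h import *
w=np.load('top1.npy'); s=np.load('side1.npy')
def rect(P,n):
    r=cv2.minAreaRect((P[:,:2]*1000).astype(np.float32)); print(n,len(P),r, P[:,2].mean())
m=lambda w,x0,x1,y0,y1,z0,z1:w[(w[...,0]>x0)&(w[...,0]<x1)&(w[...,1]>y0)&(w[...,1]<y1)&(w[...,2]>z0)&(w[...,2]<z1)]
rect(m(w,.5,.68,-.2,.0,.176,.21),'carton top')
rect(m(s,.5,.68,-.2,.0,.176,.21),'carton side')
rect(m(w,.38,.7,-.15,.15,.013,.03),'scale top')
rect(m(s,.38,.7,-.15,.15,.013,.03),'scale side')
P=m(s,.5,.68,-.2,.0,.03,.17); # front face
c=P.mean(0); U=np.linalg.svd(P-c,full_matrices=0)[2]; print('front',c,U[2],len(P))
b=cv2.imread('pics/top1.png')[140:300,200:430]; c=cv2.imread('pics/side1.png')[150:310,190:420]
cv2.imwrite('pics/crop1.png',cv2.resize(np.hstack([b,c]),None,fx=1.73,fy=1.73,interpolation=cv2.INTER_CUBIC))
```

```text
carton top 481 ((598.1640625, -90.97676849365234), (91.53482818603516, 58.95903396606445), 12.526792526245117) 0.18537402438722209
carton side 663 ((598.9950561523438, -93.99131774902344), (90.53923034667969, 60.8277587890625), 12.714731216430664) 0.1833706709376732
scale top 2612 ((570.89013671875, -22.778396606445312), (311.5061950683594, 222.88807678222656), 12.88351821899414) 0.01960556671433794
scale side 1996 ((569.8451538085938, -19.800811767578125), (310.646484375, 218.6080780029297), 12.52083969116211) 0.01793226724599647
front [ 0.5967 -0.1182  0.1035] [ 0.0112  0.9999 -0.0003] 1058
```

View pics/crop1.png

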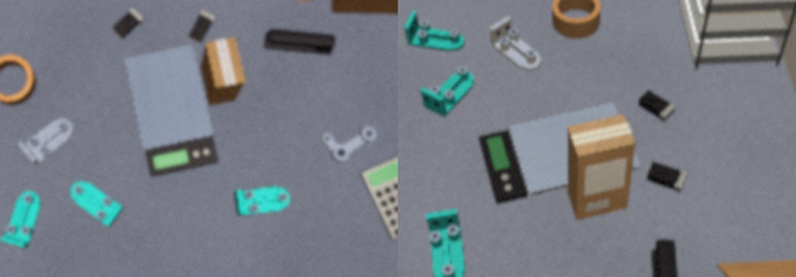

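```bash
cat >> h.py <<'E'
def go(x,y,z,phi=None):
    "shift first along present tool axes, units; turn units"
    T=Tt(); d=T[:3,:3].T@(np.array([x,y,z])-T[:3,3])/.3
    ph=np.degrees(np.arctan2(T[1,1],T[0,1])); 
    t=0 if phi is None else -(((phi-ph)+90)%180-90)/45
    print('phi',round(ph,2),'shift',d.round(4),'maxrows@.13',round(np.linalg.norm(d)/.13,1),'turn',round(t,3),'rows',round(abs(t)/.155,1))
E
python3 - <<'E'
from h import *
print(Tt())
s=np.radians(12.6); ux=np.array([np.cos(s),np.sin(s)]); uy=np.array([-ux[1],ux[0]])
c=np.array([.5985,-.0925]); p=c-uy*.085; print(p)
go(p[0],p[1],.264,12.6); go(p[0],p[1],.175,12.6)
E
```

```text
[[ 0.      0.4248  0.9053  0.2868]
 [ 0.      0.9053 -0.4248  0.6111]
 [-1.      0.     -0.      0.2637]
 [ 0.      0.      0.      1.    ]]
[ 0.617  -0.1755]
phi 64.86 shift [-0.001  -1.9056  2.1104] maxrows@.13 21.9 turn 1.161 rows 7.5
phi 64.86 shift [ 0.2957 -1.9057  2.1104] maxrows@.13 22.0 turn 1.161 rows 7.5
```

>>> play_rows(targets=[[0,[0,-0.08,0.088],0],[0,[0,-0.08,0.088],0],[0,[0,-0.08,0.088],0],[0,[0,-0.08,0.088],0],[0,[0,-0.08,0.088],0],[0,[0,-0.08,0.088],0],[0,[0,-0.08,0.088],0],[0,[0,-0.08,0.088],0],[0,[0,-0.08,0.088],0],[0,[0,-0.08,0.088],0],[0,[0,-0.08,0.088],0],[0,[0,0,0],0]])

```text
time_s: 2.0
eef_pos: [0.4393, 0.2439, 0.264]
ee_rot: [-31.0, 89.8, -56.4]
contact_force: [-0.3, 1.1, 0.3]
opening: 0.0883
```

Run:
```python
from h import *
p=cam('wrist'); save(p,'pics/w1.png'); w=cloud(p); np.save('w1.npy',w); print(p['T'],p['vertical_fov'])
for d in manip.silhouettes(p,'bracket'):
    q=w[d['region']]; print(d['confidence'],d['extent'],np.nanmedian(q,0))
```

```text
[[ 0.4283  0.8569  0.2869  0.3645]
 [ 0.9036 -0.4058 -0.137   0.2788]
 [-0.0009  0.3179 -0.9481  0.3851]
 [ 0.      0.      0.      1.    ]] 67.51721947929322
0.79 [318.4, 191.8, 70.6, 91.9] [0.4632 0.2706 0.0115]
0.66 [287.5, 49.4, 60.2, 97.1] [0.3084 0.3073 0.0109]
0.63 [179.4, 130.8, 116.4, 56.3] [0.3339 0.1561 0.0136]
0.59 [6.0, 246.1, 12.0, 15.1] [ 0.3625 -0.1258  0.0077]
```

View pics/w1.png

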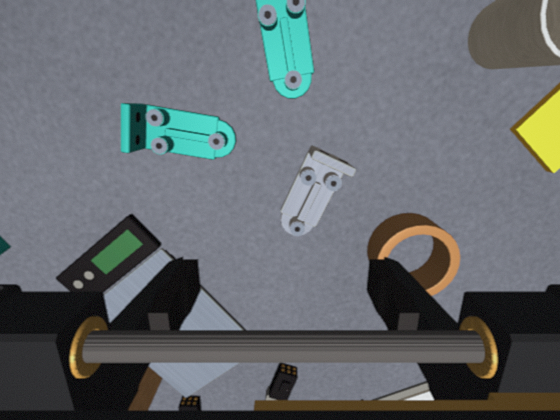

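```bash
cat >> h.py <<'E'
def fitbr(w,c,r=.09,base=0.):
    "bracket pose from cloud: rect + pad/flange checks"
    q=w.reshape(-1,3); q=q[np.isfinite(q[:,0])]; q=q[(np.hypot(*(q[:,:2]-c).T)<r)&(q[:,2]>base+.005)&(q[:,2]<base+.07)]
    rc=cv2.minAreaRect((q[:,:2]*1000).astype(np.float32)); print('rect',rc)
    fl=q[q[:,2]>base+.045]; pd=q[(q[:,2]>base+.0285)&(q[:,2]<base+.036)]
    cf=(fl[:,:2].min(0)+fl[:,:2].max(0))/2
    b=cv2.boxPoints(rc)/1000; e=b[1]-b[0]; e2=b[2]-b[1]; e=e if np.hypot(*e)>np.hypot(*e2) else e2
    u=e/np.hypot(*e); C=b.mean(0); 
    if (cf-C)@u>0: u=-u
    v=np.array([-u[1],u[0]]); O=C-u*.0015
    loc=lambda p:np.c_[(p[:,:2]-O)@u,(p[:,:2]-O)@v]*1000
    print('origin',O,'yaw',np.degrees(np.arctan2(u[1],u[0])),'flange',fl[:,2].max(),loc(fl).min(0),loc(fl).max(0))
    L=loc(pd)
    for P in((-28,14),(-22,-15),(40,0)):
        k=L[np.hypot(*(L-P).T)<13]; print('pad',P,len(k),(k.min(0)+k.max(0))/2 if len(k) else 0)
    return O,u
E
python3 - <<'E'
from h import *
fitbr(np.load('w1.npy'),np.array([.463,.268]))
s=np.radians(12.6); p=np.array([.5985,-.0925])-.085*np.array([-np.sin(s),np.cos(s)])
go(p[0],p[1],.264,12.6)
E
```

```text
rect ((470.5674743652344, 264.6434631347656), (49.98601150512695, 113.08435821533203), 40.404624938964844)
origin [0.4696 0.2658] yaw -49.59537 flange 0.05475822657225321 [-54.2526 -24.8544] [-44.0767  24.7973]
pad (-28, 14) 218 [-27.4367  13.9494]
pad (-22, -15) 222 [-21.1728 -14.827 ]
pad (40, 0) 188 [40.9306  0.028 ]
phi 64.67 shift [-0.0008 -1.0195  1.1429] maxrows@.13 11.8 turn 1.157 rows 7.5
```

>>> play_rows(targets=[[1,[0,-0.085,0.095],0],[1,[0,-0.085,0.095],0],[1,[0,-0.085,0.095],0],[1,[0,-0.085,0.095],0],[1,[0,-0.085,0.095],0],[1,[0,-0.085,0.095],0],[1,[0,-0.085,0.095],0],[1,[0,-0.085,0.095],0],[1,[0,-0.085,0.095],0],[1,[0,-0.085,0.095],0],[1,[0,-0.085,0.095],0],[1,[0,-0.085,0.098],0]])

```text
time_s: 3.1
eef_pos: [0.6191, -0.1738, 0.2636]
ee_rot: [94.3, 90.0, 69.3]
contact_force: [0.0, 0.5, 0.1]
opening: 0.0101
```

>>> play_rows(targets=[[1,[0,0,0],0.155],[1,[0,0,0],0.155],[1,[0,0,0],0.155],[1,[0,0,0],0.155],[1,[0,0,0],0.155],[1,[0,0,0],0.155],[1,[0,0,0],0.155],[1,[0,0,0],0.072],[1,[0.1,0,0],0],[1,[0.1,0,0],0],[1,[0.08,0,0],0],[1,[0,0,0],0]])

```text
time_s: 4.1
eef_pos: [0.6149, -0.1709, 0.1732]
ee_rot: [-123.3, 89.4, 159.7]
contact_force: [-2.1, 1.0, -1.5]
opening: 0.0006
```

Run:
```python
from h import *
s=np.radians(12.6); uy=np.array([-np.sin(s),np.cos(s)]); c=np.array([.5985,-.0925])
for d in(-.04,.0,.04):
    p=c+uy*d; go(p[0],p[1],.178,12.6)
print(Tt())
```

```text
phi 12.91 shift [-0.0152  0.0043 -0.1336] maxrows@.13 1.0 turn 0.007 rows 0.0
phi 12.91 shift [-0.0145  0.005  -0.267 ] maxrows@.13 2.1 turn 0.007 rows 0.0
phi 12.91 shift [-0.0137  0.0058 -0.4003] maxrows@.13 3.1 turn 0.007 rows 0.0
[[-0.0101  0.9747  0.2234  0.6149]
 [ 0.0037  0.2234 -0.9747 -0.1709]
 [-0.9999 -0.009  -0.0059  0.1732]
 [ 0.      0.      0.      1.    ]]
```

>>> play_rows(targets=[[1,[0,0,-0.06],0],[1,[0,0,-0.05],0],[1,[0,0,-0.03],0],[1,[0,0,-0.02],0],[1,[0,0,-0.02],0],[1,[0,0,-0.025],0],[1,[0,0,-0.025],0],[1,[0,0,-0.025],0],[1,[0,0,-0.025],0],[1,[0,0,-0.025],0],[1,[0,0,-0.025],0],[1,[0,0,-0.025],0]])

```text
time_s: 5.1
eef_pos: [0.5939, -0.0694, 0.1794]
ee_rot: [-125.7, 90.0, 157.1]
contact_force: [-0.0, 0.5, 0.3]
opening: 0.0005
```

>>> play_rows(targets=[[1,[0,0,-0.02],0],[1,[0,0,-0.02],0],[1,[0,0,-0.02],0],[1,[0,0,-0.02],0],[1,[0,0,0],0],[1,[0,0,0],0],[1,[0,0,0],0],[1,[0,0,0],0]])

```text
time_s: 5.77
eef_pos: [0.5891, -0.047, 0.1797]
ee_rot: [28.0, 90.0, -49.2]
contact_force: [-1.0, 0.5, -0.2]
opening: 0.0001
```

Run:
```python
from h import *
p=cam('side'); w=cloud(p); save(p,'pics/s2.png')
q=w.reshape(-1,3); q=q[(q[:,0]>.45)&(q[:,0]<.72)&(q[:,1]>-.2)&(q[:,1]<.2)]
for z in(.05,.085,.12): k=q[q[:,2]>z]; print(z,len(k),k.min(0) if len(k) else 0,k.max(0) if len(k) else 0)
```

```text
0.05 8433 [ 0.45   -0.1193  0.05  ] [0.6859 0.073  0.6166]
0.085 7020 [ 0.45   -0.1193  0.1504] [0.6859 0.0221 0.6166]
0.12 7020 [ 0.45   -0.1193  0.1504] [0.6859 0.0221 0.6166]
```

Run:
```python
from h import *
go(.4629,.2739,.2,40.4); print(Tt())
```

```text
phi 12.78 shift [-0.0677 -0.1738 -1.1364] maxrows@.13 8.9 turn -0.614 rows 4.0
[[ 0.0001  0.9752  0.2211  0.5891]
 [-0.0001  0.2211 -0.9752 -0.047 ]
 [-1.      0.0001  0.0001  0.1797]
 [ 0.      0.      0.      1.    ]]
```

>>> play_rows(targets=[[1,[-0.068,0,0],0],[0,[0,-0.016,-0.105],0],[0,[0,-0.016,-0.105],0],[0,[0,-0.016,-0.105],0],[0,[0,-0.016,-0.105],0],[0,[0,-0.016,-0.105],0],[0,[0,-0.016,-0.105],0],[0,[0,-0.016,-0.105],0],[0,[0,-0.016,-0.105],0],[0,[0,-0.016,-0.105],0],[0,[0,-0.016,-0.105],0],[0,[0,-0.014,-0.086],0]])

```text
time_s: 6.82
eef_pos: [0.4619, 0.2757, 0.2003]
ee_rot: [137.3, 90.0, 60.1]
contact_force: [1.1, 0.4, -0.2]
opening: 0.0718
```

>>> play_rows(targets=[[0,[0,0,0],-0.15],[0,[0,0,0],-0.15],[0,[0,0,0],-0.15],[0,[0,0,0],-0.15],[0,[0,0,0],-0.014],[0,[0,0,0],0]])

```text
time_s: 7.32
eef_pos: [0.4628, 0.2739, 0.2001]
ee_rot: [67.7, 90.0, 18.0]
contact_force: [0.3, 0.2, 0.8]
opening: 0.0882
```

Run:
```python
from h import *
p=cam('wrist'); w=cloud(p)
fitbr(w,np.array([.4696,.2658]))
a=cam('top'); b=cam('side')
for p in(a,b):
    w=cloud(p); q=w.reshape(-1,3); k=q[(q[:,0]>.45)&(q[:,0]<.72)&(q[:,1]>-.2)&(q[:,1]<.16)&(q[:,2]>.068)&(q[:,2]<.09)]
    print('carton',cv2.minAreaRect((k[:,:2]*1000).astype(np.float32)),np.median(k[:,2]),k[:,2].std())
    k=q[(q[:,0]>.38)&(q[:,0]<.72)&(q[:,1]>-.12)&(q[:,1]<.16)&(q[:,2]>.012)&(q[:,2]<.045)]
    k=k[[not(x>.66 and 1) for x in k[:,0]]]
    s=np.radians(12.6); X=k[:,0]*np.cos(s)+k[:,1]*np.sin(s);Y=-k[:,0]*np.sin(s)+k[:,1]*np.cos(s)
    print('scale s-frame',np.percentile(X,[.5,99.5]),np.percentile(Y,[.5,99.5]))
    n=manip.silhouettes(p,'scale'); 
go(.4629,.2739,.027,40.4); print(manip.get_obs()['joint_positions'])
save(a,'pics/t3.png');save(b,'pics/s3.png')
c=cv2.resize(np.hstack([a['img'][130:270,230:400],b['img'][180:320,220:390]]),None,fx=2.2,fy=2.2)[...,::-1]; cv2.imwrite('pics/c3.png',c)
```

```text
rect ((469.9733581542969, 265.5385437011719), (50.014564514160156, 110.74981689453125), 40.26601791381836)
origin [0.469  0.2667] yaw -49.733982 flange 0.05423004670638332 [-53.0983 -24.9093] [-42.8308  24.3904]
pad (-28, 14) 321 [-26.0292  13.9497]
pad (-22, -15) 316 [-19.8888 -15.4022]
pad (40, 0) 268 [41.871   0.3826]
carton ((580.7426147460938, -13.539390563964844), (91.9915771484375, 185.4492645263672), 12.939850807189941) 0.07826299219893618 0.003536632270981258
scale s-frame [0.3972 0.6513] [-0.2057 -0.0359]
carton ((580.929931640625, -14.672599792480469), (91.32479095458984, 188.16387939453125), 12.896170616149902) 0.07652482104138913 0.002211731609965974
scale s-frame [0.3977 0.6517] [-0.2346 -0.0384]
phi 40.33 shift [0.5771 0.0003 0.0003] maxrows@.13 4.4 turn -0.002 rows 0.0
[ 27.9659   3.1309 112.662   -0.0002  64.2042 -12.3639]
```

View pics/c3.png

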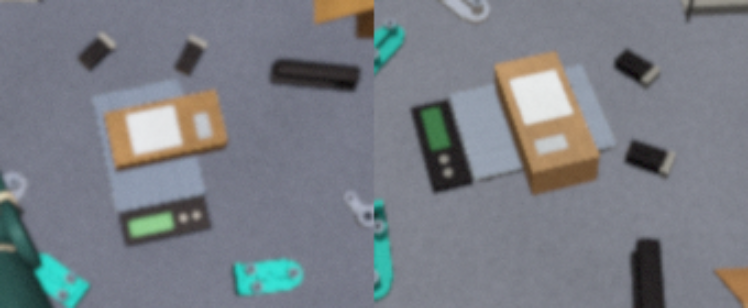

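>>> play_rows(squeeze=35, targets=[[0,[0.12,0,0],0],[0,[0.12,0,0],0],[0,[0.12,0,0],0],[0,[0.11,0,0],0],[0,[0.06,0,0],0],[0,[0.045,0,0],0],[0,[0,0,0],0],[1,[0,0,0],0],[1,[0,0,0],0],[1,[0,0,0],0],[1,[0,0,0],0],[1,[0,0,0],0]])

```text
time_s: 8.57
eef_pos: [0.4628, 0.2741, 0.0278]
ee_rot: [79.7, 90.0, 30.1]
contact_force: [-0.3, 0.3, 0.5]
opening: 0.0568
```

>>> play_rows(targets=[[1,[0,0,0],0],[1,[0,0,0],0],[1,[-0.05,0,0],0],[1,[-0.1,0,0],0],[1,[-0.1,0,0],0],[1,[-0.1,0,0],0],[1,[-0.1,0,0],0],[1,[-0.05,0,0],0],[1,[0,0,0],0]])

```text
time_s: 9.32
eef_pos: [0.465, 0.2753, 0.182]
ee_rot: [77.6, 89.5, 28.0]
contact_force: [-0.3, 0.4, -2.5]
opening: 0.0495
```

Run:
```python
from h import *
o=manip.get_obs(); print(o['contact_force'],o['opening'],o['eef_pos'],o['joint_positions'])
p=cam('wrist'); w=cloud(p); save(p,'pics/w4.png')
# points in tool frame
q=(w-Tt()[:3,3])@Tt()[:3,:3]; q=q.reshape(-1,3); q=q[(abs(q[:,1])<.024)&(abs(q[:,2])<.07)&(q[:,0]<.05)&(q[:,0]>-.04)]
print(len(q)); 
for z in np.arange(-.06,.07,.01):
    k=q[abs(q[:,2]-z)<.005]; print(round(z,3),len(k),np.median(k,0) if len(k) else 0)
c,y=np.array([.581,-.0145]),-77.1; u=np.array([np.cos(np.radians(y)),np.sin(np.radians(y))]); g=c-.011*u; print(g)
go(g[0],g[1],o['eef_pos'][2],y+90)
```

```text
[-0.3252  0.3768 -2.4549] 0.04951661636564127 [0.465  0.2753 0.182 ] [ 27.9894   4.1499 113.6337   0.0002  61.7581 -12.4368]
17207
-0.06 0 0
-0.05 0 0
-0.04 7611 [-0.0215  0.0004 -0.0426]
-0.03 480 [-0.0268  0.0004 -0.0343]
-0.02 1504 [-0.0068  0.0072 -0.0182]
-0.01 2116 [-0.0068 -0.003  -0.0101]
0.0 740 [ 0.0009 -0.0019 -0.0016]
0.01 1081 [0.0146 0.0046 0.0105]
0.02 1301 [ 0.0148 -0.001   0.0195]
0.03 508 [ 0.015  -0.0043  0.0272]
0.04 588 [-0.0014  0.0009  0.0434]
0.05 928 [-0.0055  0.0009  0.0488]
0.06 343 [0.0156 0.0111 0.0587]
[ 0.5785 -0.0038]
phi 40.43 shift [-0.009  -0.3105  0.9546] maxrows@.13 7.7 turn 0.612 rows 3.9
```

View pics/w4.png

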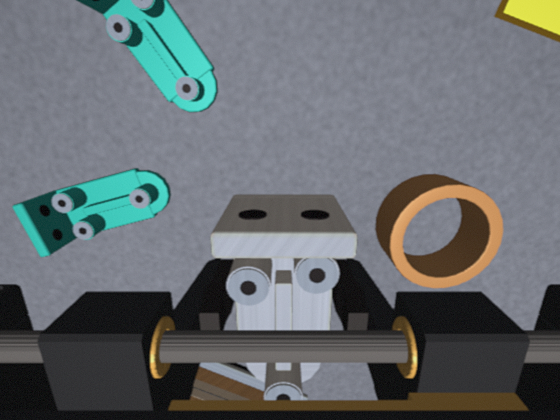

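>>> play_rows(targets=[[1,[0,-0.013,0.04],0],[1,[0,-0.026,0.08],0],[1,[0,-0.029,0.09],0],[1,[0,-0.029,0.09],0],[1,[0,-0.029,0.09],0],[1,[0,-0.029,0.09],0],[1,[0,-0.029,0.09],0],[1,[0,-0.029,0.09],0],[1,[0,-0.029,0.09],0],[1,[0,-0.029,0.09],0],[1,[0,-0.026,0.08],0],[1,[0,-0.013,0.04],0]])

```text
time_s: 10.37
eef_pos: [0.5777, -0.009, 0.1746]
ee_rot: [-117.8, 89.7, -167.5]
contact_force: [-0.8, -0.4, -2.0]
opening: 0.0493
```

>>> play_rows(targets=[[1,[0,0,0],0.1],[1,[0,0,0],0.14],[1,[0,0,0],0.14],[1,[0,0,0],0.14],[1,[0,0,0],0.092],[1,[0,0,0],0],[1,[0,0,0],0]])

```text
time_s: 10.95
eef_pos: [0.5773, -0.0055, 0.1758]
ee_rot: [-107.0, 89.8, 176.0]
contact_force: [-0.1, -0.4, -2.7]
opening: 0.0492
```

Run:
```python
from h import *
o=manip.get_obs(); print(o['contact_force'],o['opening'])
go(.5785,-.0038,.106,12.9)
p=cam('wrist'); w=cloud(p); q=w.reshape(-1,3); T=Tt()
k=q[(q[:,2]>.065)&(q[:,2]<.09)&(np.hypot(q[:,0]-.58,q[:,1])<.11)]
print(len(k),np.median(k[:,2]),np.polyfit(k[:,1],k[:,2],1),cv2.minAreaRect((k[:,:2]*1000).astype(np.float32)))
t=(q-T[:3,3])@T[:3,:3]; t=t[(t[:,0]>-.012)&(t[:,0]<-.002)&(abs(t[:,1])<.03)&(abs(t[:,2])<.065)]
print(np.median(t[t[:,2]<0],0),np.median(t[t[:,2]>.035],0))
```

```text
[-0.1075 -0.4395 -2.6958] 0.04922898274566584
phi 13.01 shift [ 0.2327  0.0057 -0.0044] maxrows@.13 1.8 turn 0.003 rows 0.0
12108 0.07840672110416881 [-0.0022  0.0785] ((580.48828125, -9.317390441894531), (90.05644226074219, 177.66754150390625), 13.069607734680176)
[-0.0045 -0.0014 -0.0158] [-0.004  -0.0006  0.0476]
```

>>> play_rows(targets=[[1,[0.06,0.005,-0.004],0],[1,[0.08,0,0],0],[1,[0.06,0,0],0],[1,[0.023,0,0],0],[1,[0,0,0],0],[1,[0,0,0],0]])

```text
time_s: 11.5
eef_pos: [0.5796, -0.004, 0.1105]
ee_rot: [-104.5, 90.0, 178.4]
contact_force: [0.3, 0.2, -1.8]
opening: 0.0497
```

>>> play_rows(targets=[[1,[0.003,0,0],0],[1,[0.003,0,0],0],[1,[0,0,0],0]])

```text
time_s: 11.75
eef_pos: [0.5807, -0.004, 0.1101]
ee_rot: [74.1, 89.9, -3.0]
contact_force: [-0.2, 0.5, -1.9]
opening: 0.0496
```

>>> play_rows(targets=[[1,[0.003,0,0],0],[1,[0.003,0,0],0],[1,[0,0,0],0]])

```text
time_s: 12.0
eef_pos: [0.5798, -0.004, 0.1072]
ee_rot: [72.0, 90.0, -5.2]
contact_force: [-0.1, -0.1, -2.7]
opening: 0.0495
```

>>> play_rows(targets=[[1,[0.003,0,0],0],[1,[0.002,0,0],0],[1,[0,0,0],0]])

```text
time_s: 12.25
eef_pos: [0.5798, -0.004, 0.1057]
ee_rot: [-88.1, 90.0, -165.2]
contact_force: [-1.3, -0.7, -0.4]
opening: 0.0491
```

>>> play_rows(targets=[[1,[0.003,0,0],0],[1,[0,0,0],0]])

```text
time_s: 12.42
eef_pos: [0.5798, -0.004, 0.1057]
ee_rot: [-102.2, 90.0, -179.3]
contact_force: [-3.0, 0.0, 5.5]
opening: 0.0492
```

Contact made (force turned upward). Release and lift.

>>> play_rows(targets=[[0,[0,0,0],0],[0,[0,0,0],0],[0,[0,0,0],0],[0,[0,0,0],0],[0,[0,0,0],0],[0,[-0.03,0,0],0],[0,[-0.1,0,0],0],[0,[-0.12,0,0],0],[0,[-0.12,0,0],0],[0,[-0.03,0,0],0],[0,[0,0,0],0],[0,[0,0,0],0]])

```text
time_s: 13.42
eef_pos: [0.58, -0.004, 0.2254]
ee_rot: [74.7, 89.9, -2.5]
contact_force: [-1.0, -0.0, -0.8]
opening: 0.0881
```

Run:
```python
from h import *
p=cam('wrist'); w=cloud(p); save(p,'pics/w5.png')
q=w.reshape(-1,3); k=q[(q[:,2]>.07)&(q[:,2]<.0835)&(np.hypot(q[:,0]-.58,q[:,1])<.13)]
print('carton',np.median(k[:,2]),cv2.minAreaRect((k[:,:2]*1000).astype(np.float32)))
fitbr(w,np.array([.58,-.012]),base=.0785)
go(.471,-.363,.264); print(manip.get_obs()['joint_positions'],Tt())
t=np.load('top1.npy').reshape(-1,3); k=t[(np.hypot(t[:,0]-.471,t[:,1]+.363)<.08)&(t[:,2]>.007)]
k2=k[k[:,2]>.022]; print('crank eye?',k2.mean(0),'all',k.mean(0),k[:,:2].min(0),k[:,:2].max(0))
```

```text
carton 0.07830226357257447 ((581.385009765625, -12.9638671875), (90.21443939208984, 184.63526916503906), 13.025537490844727)
rect ((582.18798828125, -14.53860092163086), (50.0622444152832, 109.43415832519531), 12.407071113586426)
origin [ 0.5819 -0.0131] yaw -77.59291 flange 0.1320263405424586 [-52.4538 -25.0311] [-42.4329  24.227 ]
pad (-28, 14) 454 [-25.1618  13.5582]
pad (-22, -15) 450 [-19.1389 -15.1521]
pad (40, 0) 373 [42.345  -0.0535]
phi 12.89 shift [-0.1339 -0.6181  1.0863] maxrows@.13 9.7 turn 0 rows 0.0
[ -2.8555   6.4966 106.3992  -0.002   67.1931 -15.7424] [[-0.0016  0.9748  0.223   0.579 ]
 [ 0.      0.223  -0.9748 -0.004 ]
 [-1.     -0.0015 -0.0004  0.2237]
 [ 0.      0.      0.      1.    ]]
crank eye? [ 0.4773 -0.3883  0.0264] all [ 0.4636 -0.3693  0.0164] [ 0.3983 -0.4379] [ 0.5441 -0.2872]
```

>>> play_rows(targets=[[0,[-0.012,-0.052,0.09],0],[0,[-0.012,-0.052,0.09],0],[0,[0,-0.052,0.09],0],[0,[0,-0.052,0.09],0],[0,[0,-0.052,0.09],0],[0,[0,-0.052,0.09],0],[0,[0,-0.052,0.09],0],[0,[0,-0.052,0.09],0],[0,[0,-0.052,0.09],0],[0,[0,-0.052,0.09],0],[0,[0,-0.05,0.09],0],[0,[0,-0.05,0.09],0]])

```text
time_s: 14.47
eef_pos: [0.4687, -0.3617, 0.2286]
ee_rot: [-143.3, 89.7, 139.6]
contact_force: [1.2, -0.0, 0.1]
opening: 0.0878
```

>>> play_rows(targets=[[0,[0,0,0],0],[0,[0,0,0],0]])

```text
time_s: 14.63
eef_pos: [0.4689, -0.3618, 0.2289]
ee_rot: [-144.7, 89.7, 138.0]
contact_force: [0.4, 1.7, 0.5]
opening: 0.088
```

Run:
```python
from h import *
p=cam('wrist'); w=cloud(p); save(p,'pics/w6.png'); np.save('w6.npy',w)
for l in('crank','crank_hub','crank_eye'):
  for d in manip.silhouettes(p,l)[:3]:
    q=w[d['region']]; print(l,d['confidence'],d['extent'],np.nanmedian(q,0),np.nanmax(q[:,2]))
```

```text
crank 0.87 [284.4, 193.9, 60.7, 100.3] [ 0.4721 -0.3575  0.018 ] 0.02933215227741154
crank_hub 0.75 [285.6, 193.9, 56.3, 100.1] [ 0.4718 -0.3569  0.019 ] 0.02933215227741154
crank_eye 0.56 [284.8, 193.5, 58.3, 98.4] [ 0.4724 -0.3582  0.0175] 0.02933215227741154
```

View pics/w6.png

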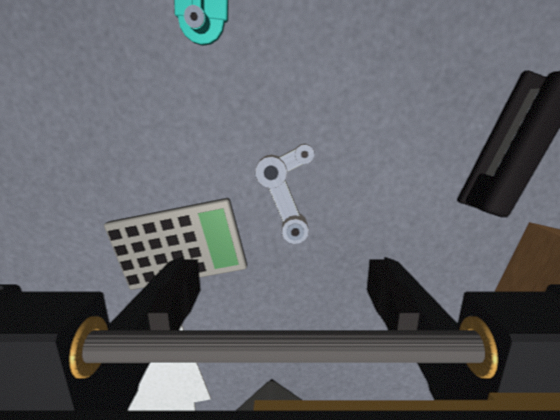

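```bash
cat >> h.py <<'E'
def fitcr(w,c,base=0.):
    q=w.reshape(-1,3); q=q[np.isfinite(q[:,0])]; q=q[(np.hypot(*(q[:,:2]-c).T)<.075)&(q[:,2]>base+.004)&(q[:,2]<base+.034)]
    h=q[:,2]-base; f=lambda k:cv2.minEnclosingCircle((k[:,:2]*1000).astype(np.float32))
    e=q[h>.0235]; E,re=f(e); E=np.array(E)/1000; k=q[(h>.0165)&(h<.0235)&(np.hypot(*(q[:,:2]-E).T)>.035)]; H,rh=f(k); H=np.array(H)/1000
    u=(E-H)/np.hypot(*(E-H)); v=np.array([-u[1],u[0]]); O=(E+H)/2-u*.001
    print('eye',E,re,np.median(e[:,2]),'hub',H,rh,np.median(k[:,2]),'dist',np.hypot(*(E-H)))
    s=q[((q[:,:2]-O)@v>.03)]; print('small eye local',(s[:,:2]-O).mean(0)@np.c_[u,v] if len(s) else 0)
    l=q[(abs((q[:,:2]-O)@u)<.015)&(h>.009)&(h<.016)]; y=(l[:,:2]-O)@v; print('leg y',np.percentile(y,[1,99]))
    yaw=np.degrees(np.arctan2(u[1],u[0])); print('crank O',O,'yaw',yaw); return O,u,yaw
E
python3 - <<'E'
from h import *
w=np.load('w6.npy'); O,u,y=fitcr(w,np.array([.465,-.363])); g=O+.002*u; print(g)
go(g[0],g[1],.1,y+90); print(manip.get_obs()['joint_positions'])
E
```

```text
eye [ 0.491  -0.4037] 15.045942306518555 0.026530044041684908 hub [ 0.4512 -0.3461] 16.739564895629883 0.020356610935037323 dist 0.06999063346015695
small eye local [-0.0377  0.0393]
leg y [-0.0721  0.0097]
crank O [ 0.4706 -0.3741] yaw -55.299570779735895
[ 0.4717 -0.3757]
phi 12.95 shift [ 0.4355 -0.0078  0.0531] maxrows@.13 3.4 turn -0.483 rows 3.1
[-39.8245   7.6497 104.3392   0.0194  68.1435 -52.7821]
```

>>> play_rows(squeeze=30, targets=[[0.52,[0,-0.008,0.053],0],[0.52,[0,0,0],-0.14],[0.52,[0,0,0],-0.14],[0.52,[0,0,0],-0.14],[0.52,[0.1,0,0],-0.063],[0.52,[0.12,0,0],0],[0.52,[0.12,0,0],0],[0.52,[0.1,0,0],0],[0.52,[0,0,0],0],[0.52,[0,0,0],0]])

```text
time_s: 15.67
eef_pos: [0.471, -0.3762, 0.0981]
ee_rot: [-164.3, 89.7, 140.4]
contact_force: [0.3, -0.5, -0.1]
opening: 0.0424
```

Run:
```python
from h import *
p=cam('wrist'); w=cloud(p); save(p,'pics/w7.png'); O,u,y=fitcr(w,np.array([.4706,-.3741])); g=O+.002*u
go(g[0],g[1],.027,y+90); go(.4717,-.3757,.027,34.7)
t=w.reshape(-1,3); T=Tt(); t=(t-T[:3,3])@T[:3,:3]; t=t[(abs(t[:,2])<.015)&(abs(t[:,1])>.012)&(abs(t[:,1])<.1)&(t[:,0]>T[2,3]-.018)&(t[:,0]<T[2,3]-.006)]
print(np.sort(abs(t[:,1]))[:3] if len(t) else 'clear', np.percentile(t[:,1],[1,99]) if len(t) else '')
```

```text
eye [ 0.4908 -0.4036] 14.978163719177246 0.026575555179067067 hub [ 0.4511 -0.3463] 16.951051712036133 0.020396505696733597 dist 0.06969481290382273
small eye local [-0.038   0.0391]
leg y [-0.074   0.0094]
crank O [ 0.4704 -0.3741] yaw -55.241193311716266
phi 34.66 shift [ 0.245   0.0007 -0.007 ] maxrows@.13 1.9 turn -0.002 rows 0.0
phi 34.66 shift [ 0.245   0.0014 -0.0068] maxrows@.13 1.9 turn -0.001 rows 0.0
[0.0586 0.0589 0.0589] [-0.0997 -0.06  ]
```

Consistent; calculator edge is 59 mm away, finger back at 39 mm. Descend and grip.

>>> play_rows(squeeze=30, targets=[[0.52,[0.08,0,-0.005],0],[0.52,[0.08,0,0],0],[0.52,[0.05,0,0],0],[0.52,[0.03,0,0],0],[0.52,[0,0,0],0],[1,[0,0,0],0],[1,[0,0,0],0],[1,[0,0,0],0],[1,[0,0,0],0],[1,[0,0,0],0]])

```text
time_s: 16.55
eef_pos: [0.4721, -0.377, 0.0296]
ee_rot: [15.8, 89.8, -39.6]
contact_force: [0.0, 0.1, 5.4]
opening: 0.0196
```

>>> play_rows(targets=[[1,[-0.04,0,0],0],[1,[-0.1,0,0],0],[1,[-0.12,0,0],0],[1,[-0.12,0,0],0],[1,[-0.12,0,0],0],[1,[-0.06,0,0],0],[1,[0,0,0],0.12],[1,[0,0,0],0.14],[1,[0,0,0],0.14],[1,[0,0,0],0.095],[1,[0,0,0],0]])

```text
time_s: 17.47
eef_pos: [0.4706, -0.3758, 0.1962]
ee_rot: [-141.4, 90.0, 140.8]
contact_force: [0.3, -0.2, -0.8]
opening: 0.0194
```

Run:
```python
from h import *
o=manip.get_obs(); print(o['contact_force'],o['opening'],o['eef_pos'],o['joint_positions'])
p=cam('wrist'); w=cloud(p); save(p,'pics/w8.png'); T=Tt()
t=(w.reshape(-1,3)-T[:3,3])@T[:3,:3]
t=t[np.isfinite(t[:,0])&(abs(t[:,2])<.06)&(abs(t[:,1])<.06)&(t[:,0]>-.03)&(t[:,0]<.03)]
for n,m in(('hub',(t[:,2]<-.02)&(abs(t[:,1])<.012)),('eye',(t[:,2]>.025)&(abs(t[:,1])<.012)),('small',(abs(t[:,1])>.028)&(t[:,2]<-.02))):
    k=t[m]; print(n,len(k),np.median(k,0) if len(k) else 0,k.min(0) if len(k) else 0,k.max(0) if len(k) else 0)
b=np.array([.5825,-.0157]); y=np.radians(-77.6); u=np.array([np.cos(y),np.sin(y)]); v=np.array([-u[1],u[0]])
g=b+.012*u-.001*v; print(g); go(g[0],g[1],o['eef_pos'][2],12.4)
```

```text
[ 0.3324 -0.2092 -0.751 ] 0.01943709184641576 [ 0.4706 -0.3758  0.1962] [-40.9725  10.2404 105.16    -0.001   64.6297 -53.2128]
hub 3901 [ 0.0091 -0.0002 -0.04  ] [ 0.0066 -0.012  -0.0544] [ 0.0281  0.012  -0.0205]
eye 545 [0.0031 0.     0.0408] [ 0.0006 -0.012   0.0252] [0.0216 0.012  0.0476]
small 1909 [ 0.0174  0.0381 -0.0419] [ 0.015   0.028  -0.0512] [ 0.029   0.0501 -0.0305]
[ 0.5841 -0.0276]
phi 12.44 shift [-0.0002  0.6192 -1.052 ] maxrows@.13 9.4 turn 0.001 rows 0.0
```

View pics/w8.png

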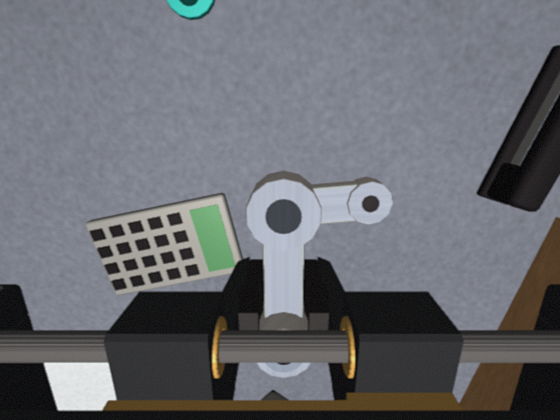

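>>> play_rows(targets=[[1,[0,0.03,-0.05],0],[1,[0,0.056,-0.094],0],[1,[0,0.056,-0.094],0],[1,[0,0.056,-0.094],0],[1,[0,0.056,-0.094],0],[1,[0,0.056,-0.094],0],[1,[0,0.056,-0.094],0],[1,[0,0.056,-0.094],0],[1,[0,0.056,-0.094],0],[1,[0,0.056,-0.094],0],[1,[0,0.055,-0.094],0],[1,[0,0.03,-0.05],0]])

```text
time_s: 18.52
eef_pos: [0.5862, -0.0284, 0.1961]
ee_rot: [162.5, 89.9, 85.1]
contact_force: [0.5, 0.4, -2.6]
opening: 0.02
```

>>> play_rows(targets=[[1,[0,0,0],0],[1,[0,0,0],0],[1,[0,0,0],0]])

```text
time_s: 18.77
eef_pos: [0.5853, -0.0321, 0.1958]
ee_rot: [-68.3, 89.9, -145.8]
contact_force: [-0.1, -0.6, -0.8]
opening: 0.0196
```

Run:
```python
from h import *
p=cam('wrist'); w=cloud(p); save(p,'pics/w9.png'); T=Tt()
t=(w.reshape(-1,3)-T[:3,3])@T[:3,:3]; t=t[np.isfinite(t[:,0])]
k=t[(t[:,0]<.03)&(t[:,0]>0)&(abs(t[:,1])<.03)&(t[:,2]<-.02)&(t[:,2]>-.06)]; print('hub min z',k.min(0))
f=w.reshape(-1,3); f=f[(f[:,2]>.124)&(f[:,2]<.136)&(np.hypot(f[:,0]-.575,f[:,1]-.035)<.04)]
print('flange',len(f),np.median(f[:,2]),cv2.minAreaRect((f[:,:2]*1000).astype(np.float32)))
b=np.array([.5825,-.0157]); y=np.radians(-77.6); u=np.array([np.cos(y),np.sin(y)]); v=np.array([-u[1],u[0]])
L=((f[:,:2]-b)@np.c_[u,v]); print(np.percentile(L,[1,99],axis=0))
go(.5847,-.0306,.146,12.4)
```

```text
hub min z [ 0.0071 -0.0168 -0.0545]
flange 1506 0.13011221203726364 ((571.4493408203125, 32.909645080566406), (50.00459671020508, 10.221181869506836), 13.205787658691406)
[[-0.0547 -0.0246]
 [-0.0449  0.0237]]
phi 12.36 shift [ 0.1659 -0.0005 -0.0068] maxrows@.13 1.3 turn -0.001 rows 0.0
```

>>> play_rows(targets=[[1,[0.06,0,-0.003],0],[1,[0.06,0,0],0],[1,[0.04,0,0],0],[1,[0.008,0,0],0],[1,[0,0,0],0],[1,[0,0,0],0]])

```text
time_s: 19.32
eef_pos: [0.5858, -0.0314, 0.1459]
ee_rot: [57.5, 90.0, -20.2]
contact_force: [0.4, 0.1, -1.7]
opening: 0.0192
```

>>> play_rows(targets=[[1,[0.005,0,0],0],[1,[0.005,0,0],0],[1,[0,0,0],0]])

```text
time_s: 19.57
eef_pos: [0.586, -0.0308, 0.1431]
ee_rot: [69.2, 89.9, -8.4]
contact_force: [0.3, -0.1, -2.2]
opening: 0.0195
```

>>> play_rows(targets=[[1,[0.003,0,0],0],[1,[0.002,0,0],0],[1,[0,0,0],0]])

```text
time_s: 19.82
eef_pos: [0.5856, -0.0307, 0.141]
ee_rot: [79.0, 90.0, 1.4]
contact_force: [0.5, 0.6, -1.1]
opening: 0.0192
```

>>> play_rows(targets=[[1,[0.003,0,0],0],[1,[0.002,0,0],0],[1,[0,0,0],0]])

```text
time_s: 20.07
eef_pos: [0.5856, -0.0307, 0.1397]
ee_rot: [100.4, 90.0, 22.8]
contact_force: [-1.1, 0.3, 0.2]
opening: 0.0195
```

>>> play_rows(targets=[[1,[0.003,0,0],0],[1,[0,0,0],0]])

```text
time_s: 20.23
eef_pos: [0.5857, -0.0307, 0.1397]
ee_rot: [99.3, 90.0, 21.7]
contact_force: [-3.4, -0.5, 6.1]
opening: 0.0196
```

>>> play_rows(targets=[[0.6,[0,0,0],0],[0.6,[0,0,0],0],[0.5,[0,0,0],0],[0.4,[0,0,0],0],[0.4,[-0.03,0,0],0],[0.4,[-0.08,0,0],0],[0.4,[-0.12,0,0],0],[0.4,[-0.12,0,0],0],[0.4,[-0.03,0,0],0],[0.4,[0,0,0],0],[0.4,[0,0,0],0]])

```text
time_s: 21.15
eef_pos: [0.5858, -0.0308, 0.2533]
ee_rot: [69.7, 89.9, -7.9]
contact_force: [0.2, -1.1, -0.8]
opening: 0.0529
```

Run:
```python
from h import *
p=cam('wrist'); w=cloud(p); save(p,'pics/w10.png')
q=w.reshape(-1,3); k=q[(q[:,2]>.07)&(q[:,2]<.0835)&(np.hypot(q[:,0]-.58,q[:,1])<.13)]
print('carton',np.median(k[:,2]),cv2.minAreaRect((k[:,:2]*1000).astype(np.float32)))
O,u,y=fitcr(w,np.array([.5855,-.03]),base=.1105)
print(manip.get_obs()['contact_force'])
```

```text
carton 0.07835155678992328 ((581.2889404296875, -12.366615295410156), (90.22920227050781, 184.53219604492188), 13.113207817077637)
eye [ 0.5931 -0.0626] 15.229642868041992 0.13670231761953247 hub [0.5745 0.0191] 30.365007400512695 0.1303385205953377 dist 0.08386711146440078
small eye local [-0.0307  0.0392]
leg y [-0.0096  0.0098]
crank O [ 0.5836 -0.0208] yaw -77.20350988835499
[-0.3901 -0.6451 -0.0243]
```

View pics/w10.png

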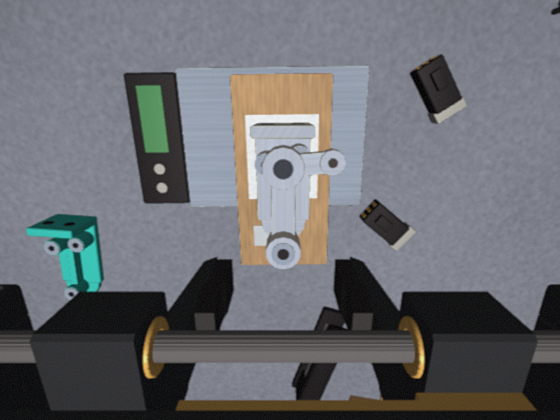

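Run:
```python
from h import *
print(manip.sign_off())
```

```text
the job is handed in; nothing more can be done
None
```

I handed the job in at about 21 s. The carton is on its back on the scale, the bracket on its foot on the carton, and the crank on the bracket's three pads with its long leg along the bracket. The hand-in reports no verdict.

**Carton:** The upper face measured 78.3 mm (78 expected), and its centre is about 30 mm from the platform's.

**Bracket:** Its origin came out about 3 mm from the carton's centre. I measured it before the crank went on. The flange top measured the expected height when the crank was over it, but I did not re-measure the bracket afterwards.

**Crank:** The eye top is at 136.7 mm (136.5 expected) and the hub top at 130.3 mm (130.5 expected). So it sits level, about 12 mm from the bracket's origin.

**One check disagreed:** In the last check the hub fit gave an 84 mm hub-to-eye distance instead of 70. I put that down to the flange, which is at nearly the same height, so for the crank's position I relied on the eye. For the same reason, the hub top height is less certain than the eye's.

**Forces and other things:** Both castings were lowered until contact, with about 6 N showing at touchdown. I saw no sign that anything else was moved. I did not re-measure the other things, but the calculator's edge was 59 mm from the grip line and the finger's back reached about 39 mm.

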